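# Close up the chip chest

### The job

The small blue chest has been left with both drawers pulled out and its lid standing up. With the fingertips push both drawers fully home, and after that swing the lid over and press it down until it is fully shut. Only push: pick nothing up, leave the dish and the chip box lying in their drawers and the chest standing where it is, and do not disturb the vials, bottles, pot and tape around it.

Things in the scene. Friction and masses are not known exactly. Their poses are not given: they have to be found in the camera images.
- chest: blue metal chest, 140 deep (x) x 240 wide (y) x 86 mm high without lid, 4 kg, loose on the counter (slides if shoved with some 25 N). Origin: centre of its underside; x points to its back (away from the robot at yaw 0), y to its left, z up. Front face at x = -70 mm. Two drawers side by side, z = 12 to 52 mm, centred at y = +58 (left) and -58 mm (right); above them an open tray with the lid over it
- left_drawer (a joint): how far the left drawer is pulled out towards chest -x, m; 0 = fully home (front flush), stop at 0 and at 0.08; slides with about 2 N of friction and stays where it is left
- right_drawer (a joint): the same for the right drawer
- left_lip (a point): front middle of the aluminium lip pull (70 wide, 5 mm thick) near the top of the grey left drawer front, the foremost point of the drawer; the front panel (110 wide, 40 mm high) lies 7 mm behind it; the lip is 47 mm above the counter and moves with the drawer; its axes are those of the chest
- right_lip (a point): the same on the right drawer
- lid (a joint): opening angle of the lid, rad; 0 = shut, lying level on the chest, pi/2 = upright, stop at 1.7. A stiff hinge (0.2 N m of friction) holds it at any angle, so it does not fall shut: it has to be pushed all the way (2 to 4 N near the free edge)
- lid_hinge (a point): middle of the lid's hinge line, at the back top edge of the chest (70 mm behind its centre, 86.5 mm above the counter); the hinge line runs along chest y; the axes are those of the chest
- lid_edge (a point): middle of the lid's free edge, on its outer face (the face that is on top when shut and looks to the back when open). The lid is a blue plate 147 from hinge to edge x 242 wide x 5 mm, with a 60 mm wide aluminium tab that stands 7 mm beyond the edge. The point's z axis points out of the outer face, its x axis towards the hinge
- dish: clear round petri dish, 59 mm across, 14 mm high, lying loose in the left drawer; origin at the centre of its underside
- chip_box: black flat chip box with clear lid, 57x52x12 mm, lying loose in the right drawer; origin at the centre of its underside
- vial_a: small glass vial with black cap, 15 mm across, 46 mm high, standing beside the chest; origin at the centre of its underside
- vial_b: small glass vial with white cap, 17 mm across, 54 mm high, standing beside the chest; origin at the centre of its underside
- red_bottle: white squeeze bottle with red cap, 40 mm across, 95 mm high; origin at the centre of its underside
- black_bottle: white squeeze bottle with black cap, 30 mm across, 76 mm high; origin at the centre of its underside
- pot: low white pot of screws, 48 mm across, 21 mm high; origin at the centre of its underside
- tape: roll of masking tape lying flat, 104 mm across, 24 mm high, behind the chest; origin at the centre of its underside
Not all that is in view belongs to the job. Leave any green or purple look-alike of the chip_box alone.

How it is judged:
By the outcome, as a careful person would: the job done as asked, in the order asked, and still so for the second after the job is handed in, with the robot touching nothing.
It also fails if it takes over 58 s, if anything falls off the work surface, if the arm or the gripper's body presses on something with over 40 N, if the wrist force passes 120 N, or if a joint passes its speed limit or range.

### The arm

A 6-joint arm with a two-finger parallel gripper is mounted at the origin on a cart in front of the work surface, level with it; the furniture and walls round the work are solid. World frame = base frame: x ahead of the robot, y to its left, z up, the work surface at z = 0. Lengths are in m, angles in rad, forces in N, time in s.
With the tool pointing down it reaches from about 0.25 to 0.775 m from the base axis. Payload 8.9 kg.
Tool frame: the origin (TCP) lies where the fingers leave the gripper's body, on its centre line; the fingertips stand 73 mm ahead of it and the grasp point (between the pads) lies 54 mm ahead of it; z points along the fingers, y is the direction in which the jaws open and shut (so a half turn about z gives the same grasp; the last joint's range is limited). The gripper opens to 85 mm and grips with 20 to 120 N. Pads are 22 mm wide; open, the fingers measure 114 mm over their backs; the gripper's body (76 mm by 85 mm) begins 54 mm behind the grasp point. The pads swing forward as they close: fully open they stand 13 mm farther back than shut.
Start: joints at [1.197, 0.291, -0.153, 1.127, 0, 1.431], TCP at [0.122, 0.511, 0.304] pointing down, gripper open.
Joint ranges: [-2.52, 2.52], [-0.91, 1.74], [-1.3, 1.37], [-1.96, 2.02], [-1.52, 1.47], [-3.14, 3.14]. Speed limits (rad/s): [2.22, 2.22, 2.79, 3.14, 3.14, 3.14].

### API

Orientations are given as a unit quaternion [w, x, y, z].
In Python, from rig import manip gives the robot as it stands.
- The arm moves only by the tool send_rows, never from a script. Its argument "motion" is a list of rows, each a list of 7 numbers: the opening, from 0 (shut) to 1 (fully open), then the shift along the tool's x, y, z in cm, then the turn, a rotation vector about the tool's x, y, z in rad. A call has 1 to 12 rows; each row shifts and turns the commanded pose from where the row before left it, along the tool's axes as they then stand; what a row does not reach is not made up. A row lasts 1/10 s, in which the tool goes at most 50 mm and 8.59 degrees, less where a joint would pass 70% of its speed; a pose out of reach is approached as far as the arm can. A call with a gripper value outside its range is refused whole. The fingers move at their own pace and stop on an object; "newtons" is the grip in N (left out, the last holds). Time passes only in rows, so rows that do not move let the fingers close. It gives the time, the measured TCP pose, the force and the opening at its end, in the units of the state.
- manip.observe(): the state, without advancing time (a new reading comes with each control period).
- manip.read_camera(name): name is "scene" or "top"; returns a dict with "pixels" (480x640x3 uint8, red, green, blue), "K" (3x3 intrinsics, pixels), "R" (3x3) and "t" (3): a world point X has camera coordinates R X + t. Camera axes: x right, y down, z forward; pixel columns grow to the right and rows downward; lengths in m; the calibration is good to about 2 mm. A picture is of the moment at which its call begins. There is no depth.
- manip.hand_in(): hands the job in, once; it reports no verdict.
Trained networks look in a picture, given as the dict that the camera call returned (one of the last four; its "shot" number tells which), for a name from the list of things; names that differ only in an ending like _2 or _b are one class to them, and where a whole thing is asked for, a point or a joint stands for the part that bears it (a point fixed in the world has none). Each returns a list of dicts, best first, with "conf" (0 to 1); they miss things now and then, are a little off and sometimes report something else, mostly with a low value. They report only what shows in the picture. A call takes as long as a camera call. They do not tell look-alikes from the thing itself.
- manip.find_in(target, picture): "uv" ([column, row] in pixels, amid what is visible of it).
- manip.cut_out(target, picture): "pixels" (480x640 bool, what is visible of it) and "uv" ([column, row] in pixels, amid what is visible of it).
- manip.tip_of(target, picture): "uv" ([column, row] in pixels: a listed point, or the origin of a listed thing).
The state is a dict: "time": time; "qpos": joint angles; "joint_vel": joint speeds; "tau": joint torques, N m; "tool_pos": TCP position; "tool_rot": TCP orientation; "contact_force": force on the tool from outside, world axes, zero at the start; "ft_torque": the same for the moment, N m; "opening": finger opening in m.
Only numpy, scipy, OpenCV 4.12 (cv2) and the standard library are available. Lean on these libraries where they do the work, as an engineer would, in place of code of your own. Each camera call takes 0.05 s, during which the arm holds its last target.

## Working session

There is one attempt and no reset: what is moved stays moved. The work goes in short steps, Python scripts to look and compute and a tool call to move; the robot and the scene stay as the last step left them, time stands still between calls to the robot, and variables do not carry over. Pictures are saved under pics/ and viewed, and the job is handed in when it is done.

Besides the shell and the picture viewer there is one more tool, called after "Request:" as name([rows], argument=value, ...), one row to a line, values as JSON. send_rows: Moves the arm, as the interface text tells. Its arguments: {"type":"object","properties":{"motion":{"type":"array","items":{"type":"array","items":{"type":"number"}}},"newtons":{"type":"number"}},"required":["motion"]}

```bash
mkdir -p pics; cat > h.py <<'E'
from rig import manip
import numpy as np, cv2
def save(p,n): cv2.imwrite('pics/'+n,p['pixels'][:,:,::-1])
def ray(p,uv):
    d=np.linalg.inv(p['K'])@np.array([uv[0],uv[1],1.]); return -p['R'].T@p['t'], p['R'].T@d
def atz(p,uv,z):
    o,d=ray(p,uv); return o+d*(z-o[2])/d[2]
def proj(p,X):
    c=p['K']@(p['R']@np.array(X)+p['t']); return c[:2]/c[2]
def tri(ps,uvs):
    A=np.zeros((3,3));b=np.zeros(3);
    for p,u in zip(ps,uvs):
        o,d=ray(p,u);d=d/np.linalg.norm(d);M=np.eye(3)-np.outer(d,d);A+=M;b+=M@o
    return np.linalg.solve(A,b)
E
python3 - <<'E'
from h import *
np.set_printoptions(precision=4,suppress=True)
s=manip.read_camera('scene');t=manip.read_camera('top')
save(s,'s0.png');save(t,'t0.png')
o=manip.observe();print(o)
for n in ['left_lip','right_lip','lid_hinge','lid_edge','chest','dish','chip_box','vial_a','vial_b','red_bottle','black_bottle','pot','tape']:
    a=manip.tip_of(n,s);b=manip.tip_of(n,t)
    print(n,[(np.round(q['uv']),round(q['conf'],2)) for q in a[:2]],[(np.round(q['uv']),round(q['conf'],2)) for q in b[:2]], tri([s,t],[a[0]['uv'],b[0]['uv']]) if a and b else '')
E
```

```text
{'time': 0.1, 'qpos': array([ 1.1967,  0.2913, -0.154 ,  1.1267, -0.    ,  1.4315]), 'joint_vel': array([ 0.0008, -0.0008,  0.0024,  0.0002,  0.0005, -0.0002]), 'tau': array([  0.0013, -53.7981,  33.1919,   0.0093,  -0.0002,  -0.    ]), 'tool_pos': array([0.122 , 0.5103, 0.3034]), 'tool_rot': array([-0.0001,  0.1171,  0.9931, -0.0006]), 'contact_force': array([ 1.1357, -0.1605,  0.9716]), 'ft_torque': array([-0.019 ,  0.0108,  0.0126]), 'opening': 0.08543172026718426}
left_lip [(array([288., 294.]), 0.96)] [(array([322., 303.]), 0.72)] [ 0.4747 -0.0133  0.0436]
right_lip [(array([344., 306.]), 0.83)] [(array([376., 298.]), 0.75)] [ 0.4851 -0.1316  0.0462]
lid_hinge [(array([361., 243.]), 0.8)] [(array([361., 208.]), 0.59)] [ 0.6667 -0.0949  0.0936]
lid_edge [(array([357., 194.]), 0.86)] [(array([360., 214.]), 0.88), (array([377., 299.]), 0.22)] [ 0.6321 -0.0894  0.2229]
chest [(array([346., 294.]), 0.88)] [(array([355., 252.]), 0.58), (array([434., 269.]), 0.23)] [ 0.5905 -0.0897 -0.0017]
dish [(array([319., 285.]), 0.79)] [] 
chip_box [(array([241., 287.]), 0.81), (array([228., 319.]), 0.77)] [(array([254., 290.]), 0.95), (array([277., 341.]), 0.83)] [ 0.5093  0.139  -0.0066]
vial_a [(array([279., 267.]), 0.61), (array([360., 300.]), 0.5)] [(array([270., 241.]), 0.62), (array([431., 269.]), 0.41)] [ 0.6186  0.1022 -0.0009]
vial_b [(array([279., 267.]), 0.61), (array([360., 300.]), 0.5)] [(array([270., 241.]), 0.62), (array([431., 269.]), 0.41)] [ 0.6186  0.1022 -0.0009]
red_bottle [(array([190., 256.]), 0.94)] [(array([169., 266.]), 0.9), (array([376., 300.]), 0.64)] [ 0.5669  0.3324 -0.0058]
black_bottle [(array([356., 191.]), 0.36)] [(array([180., 326.]), 0.65)] [0.4913 0.0302 0.3232]
pot [(array([457., 339.]), 0.76)] [(array([474., 264.]), 0.95), (array([432., 270.]), 0.47)] [ 0.5557 -0.3514 -0.001 ]
tape [] [(array([335., 161.]), 0.61)]
```

View pics/s0.png

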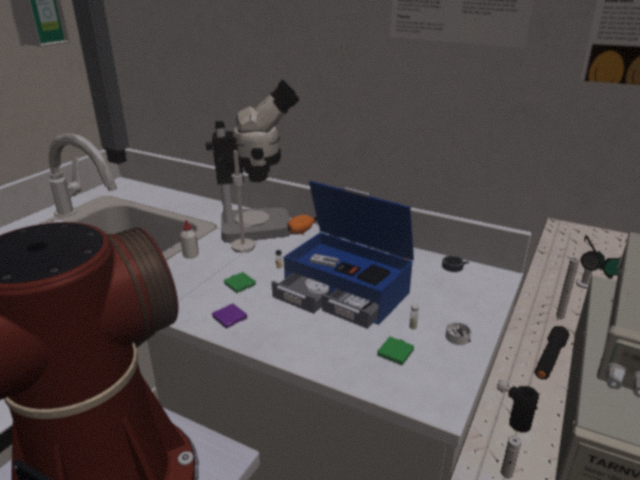

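View pics/t0.png

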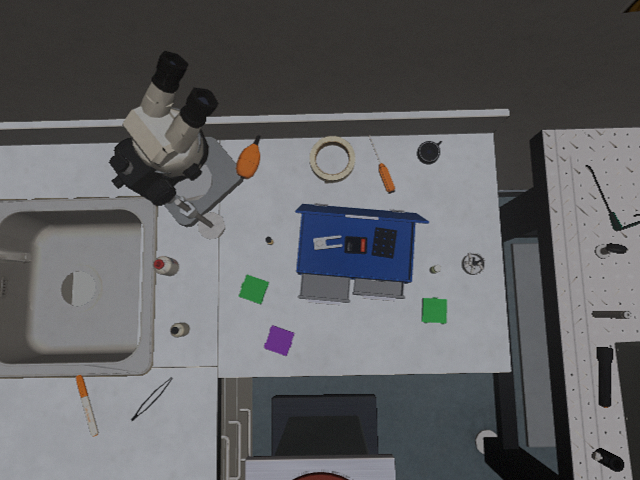

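The scene picture shows the blue chest around (350,280) with both drawers out and the lid up. There are vials at (279,260) and (413,317), and green and purple look-alikes on the counter. The top view shows the chest slightly turned. Next I'll zoom in for corners.

```bash
python3 - <<'E'
from h import *
for n,(c0,c1,r0,r1) in {'s0':(255,435,170,340),'t0':(255,445,190,315)}.items():
    im=cv2.imread(f'pics/{n}.png')[r0:r1,c0:c1]
    cv2.imwrite(f'pics/{n}z.png',cv2.convertScaleAbs(cv2.resize(im,None,fx=4,fy=4,interpolation=cv2.INTER_CUBIC),alpha=1.5))
E
```

```text
(no output)
```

View pics/s0z.png

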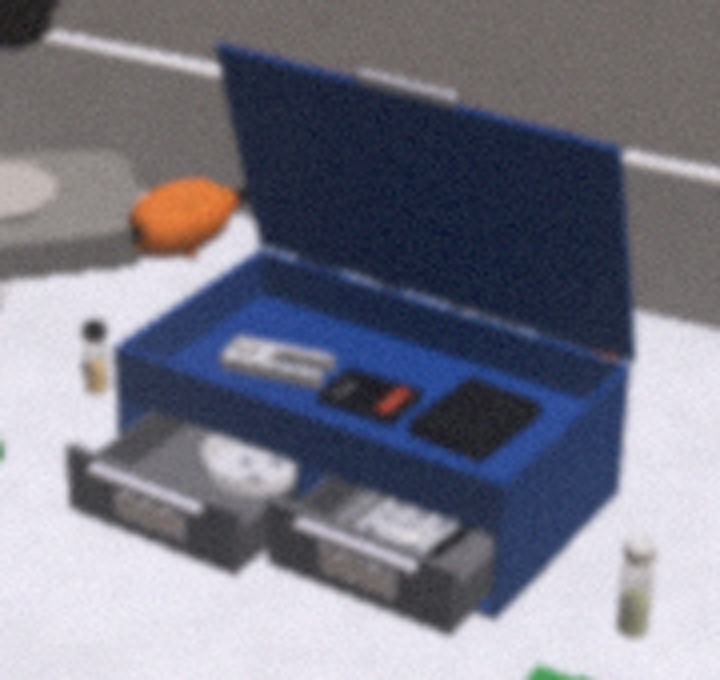

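View pics/t0z.png

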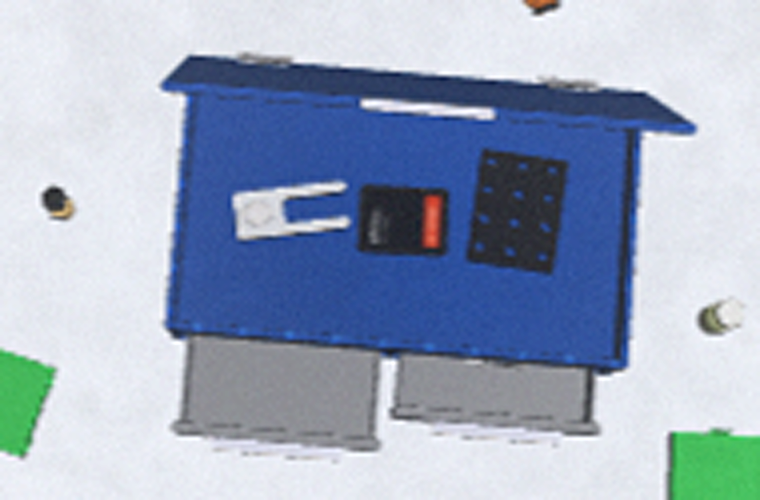

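```bash
cat > fit.py <<'E'
from h import *
from scipy.optimize import least_squares
np.set_printoptions(precision=4,suppress=True)
P=np.array
def lidp(a,y,e=.147,n=0):  # chest frame; n: along outer normal
    return P([.070-e*np.cos(a)+n*np.sin(a), y, .0865+e*np.sin(a)+n*np.cos(a)])
def lip(d,y): return P([-.077-d,y,.047])
S=[(lambda q:P([-.07,.12,.086]),118,348),(lambda q:P([-.07,-.12,.086]),505,488),(lambda q:P([-.07,-.12,0]),490,615),(lambda q:P([.07,-.12,.086]),630,362),
(lambda q:lidp(q[3],.121),220,45),(lambda q:lidp(q[3],-.121),622,150),
(lambda q:lip(q[4],.058+.035),92,468),(lambda q:lip(q[4],.058-.035),200,508),(lambda q:lip(q[5],-.058+.035),298,522),(lambda q:lip(q[5],-.058-.035),415,567)]
T=[(lambda q:P([-.07,.12,.086]),168,333),(lambda q:P([-.07,-.12,.086]),623,370),(lambda q:lidp(q[3],.121),162,88),(lambda q:lidp(q[3],-.121),692,130),
(lambda q:lidp(q[3],.121,0),190,56),(lambda q:lidp(q[3],-.121,0),645,93),
(lambda q:lip(q[4],.058+.035),210,447),(lambda q:lip(q[4],.058-.035),340,460),(lambda q:lip(q[5],-.058+.035),425,428),(lambda q:lip(q[5],-.058-.035),558,442)]
def W(q,X):
    c,s=np.cos(q[2]),np.sin(q[2]); return P([q[0]+c*X[0]-s*X[1],q[1]+s*X[0]+c*X[1],X[2]])
if __name__=='__main__':
    s=manip.read_camera('scene');t=manip.read_camera('top')
    def res(q):
        r=[]
        for f,u,v in S: r+=list(proj(s,W(q,f(q)))-P([255+u/4,170+v/4]))
        for f,u,v in T: r+=list(proj(t,W(q,f(q)))-P([255+u/4,190+v/4]))
        return P(r)
    o=least_squares(res,[.59,-.09,-.07,1.5,.04,.03],loss='soft_l1',x_scale=.01)
    q=o.x;print(q);print(res(q).reshape(-1,2).round(1).tolist())
    print('lips',W(q,lip(q[4],.058)),W(q,lip(q[5],-.058)),'edge',W(q,lidp(q[3],0)),W(q,lidp(q[3],0,.154)))
    print('hinge',W(q,P([.07,0,.0865])))
    for n,z,uv in [('vialA',.04,(55,202)),('vialB',.05,(728,312))]: print(n,atz(t,(255+uv[0]/4,190+uv[1]/4),z))
    print('cam top',-t['R'].T@t['t'])
E
python3 fit.py
```

```text
[ 0.5981 -0.0884 -0.1073  1.2791  0.051   0.0317]
[[-1.3, -0.8], [-0.2, -0.9], [1.3, 3.0], [0.3, 0.4], [-1.5, -0.3], [-0.8, -0.0], [-1.1, 0.5], [-1.0, 1.2], [-1.3, 0.5], [-0.6, 0.9], [-0.8, -2.0], [1.8, -1.3], [-0.2, -0.5], [1.4, -0.0], [-0.6, 1.0], [0.7, 1.1], [0.0, -0.9], [0.4, -1.3], [1.4, -0.5], [1.1, -1.2]]
lips [ 0.477  -0.0171  0.047 ] [ 0.4838 -0.1345  0.047 ] edge [ 0.6257 -0.0914  0.2273] [ 0.6237 -0.0912  0.234 ]
hinge [ 0.6677 -0.0959  0.0865]
vialA [0.6134 0.1006 0.04  ]
vialB [ 0.5443 -0.2597  0.05  ]
cam top [ 0.4647 -0.0303  1.0909]
```

Fit residuals are about 1 px. The chest is at (0.598,-0.088) with yaw about -0.1, the left drawer is out 51 mm, the right 32 mm, and the lid is at about 1.28 rad. I'll close the gripper and approach the left lip.

Request:
send_rows([
  [0,0,0,0,0,0,-0.127],
  [0,-2.5,-3.5,0,0,0,0],
  [0,-2.5,-3.5,0,0,0,0],
  [0,-2.5,-3.5,0,0,0,0],
  [0,-2.5,-3.5,0,0,0,0],
  [0,-2.5,-3.5,0,0,0,0],
  [0,-2.5,-3.5,0,0,0,0],
  [0,-2.5,-3.5,0,0,0,0],
  [0,-2.5,-3.5,0,0,0,0],
  [0,-2.5,-3.5,0,0,0,0],
  [0,-2.5,-3.5,0,0,0,0],
  [0,-2.5,-3.5,0,0,0,0],
], newtons=40)

```text
time: 2.7
tool_pos: [0.3547, 0.0965, 0.3042]
tool_rot: [0.0, 0.054, 0.999, 0.0]
contact_force: [-0.3, 0.2, -0.3]
opening: 0.0
```

```bash
cat > tgt.py <<'E'
from h import *
from scipy.spatial.transform import Rotation as Ro
import sys
np.set_printoptions(precision=4,suppress=True)
q=[.5981,-.0884,-.1073]
def tool():
    o=manip.observe();w,x,y,z=o['tool_rot'];return o['tool_pos'],Ro.from_quat([x,y,z,w]).as_matrix(),o
def chest(X):
    c,s=np.cos(q[2]),np.sin(q[2]);d=np.array(X)-[q[0],q[1],0];return np.array([c*d[0]+s*d[1],-s*d[0]+c*d[1],d[2]])
def cw(X):
    c,s=np.cos(q[2]),np.sin(q[2]);return np.array([q[0]+c*X[0]-s*X[1],q[1]+s*X[0]+c*X[1],X[2]])
if __name__=='__main__':
    p,R,o=tool();tip=p+.073*R[:,2]
    print('t',o['time'],'tcp',p,'tip chest',chest(tip),'F',o['contact_force'],'q',o['qpos'],'op',o['opening']);print('tool x,y in world',R[:,0],R[:,1])
    if len(sys.argv)>1:
        g=cw([float(a) for a in sys.argv[1:4]]); print('shift tool cm',100*R.T@(g-tip))
E
python3 tgt.py -.19 .058 .035
```

```text
t 2.7 tcp [0.3547 0.0965 0.3042] tip chest [-0.2617  0.1578  0.2312] F [-0.3355  0.2291 -0.3375] q [ 0.066  -0.0136 -0.5145  1.0689  0.0001  0.1739] op 2.781703919096701e-05
tool x,y in world [-0.9942  0.1077 -0.001 ] [0.1077 0.9942 0.0003]
shift tool cm [-7.1592 -9.9855 19.6249]
```

Request:
send_rows([
  [0,-2.4,-3.3,2.6,0,0,0],
  [0,-2.4,-3.3,2.6,0,0,0],
  [0,-2.4,-3.4,2.4,0,0,0],
  [0,0,0,4,0,0,0],
  [0,0,0,4,0,0,0],
  [0,0,0,4,0,0,0],
  [0,0,0,0,0,0,0],
])

```text
time: 3.4
tool_pos: [0.4119, -0.0085, 0.1046]
tool_rot: [-0.004, 0.054, 0.999, 0.001]
contact_force: [-0.7, 1.1, 0.5]
opening: -0.0004
```

```bash
python3 tgt.py -.19 .058 .035; python3 - <<'E'
from h import *
s=manip.read_camera('scene');t=manip.read_camera('top')
a=cv2.resize(s['pixels'][170:370,200:440],None,fx=2.5,fy=2.5)
b=cv2.resize(t['pixels'][190:390,255:445],None,fx=2.5,fy=2.5)
b=np.vstack([b]);im=np.hstack([a,b])[:, :, ::-1]
cv2.imwrite('pics/a1.png',cv2.resize(cv2.convertScaleAbs(im,alpha=1.5),None,fx=.74,fy=.74,interpolation=cv2.INTER_AREA))
E
```

```text
t 3.4 tcp [ 0.4119 -0.0085  0.1046] tip chest [-0.1942  0.0596  0.0316] F [-0.6854  1.1197  0.5355] q [-0.1985  0.3293 -0.7218  0.5272  0.     -0.0903] op -0.0003912215389289983
tool x,y in world [-0.9941  0.108   0.0075] [0.108  0.9941 0.0007]
shift tool cm [-0.4166 -0.1548 -0.3447]
```

View pics/a1.png

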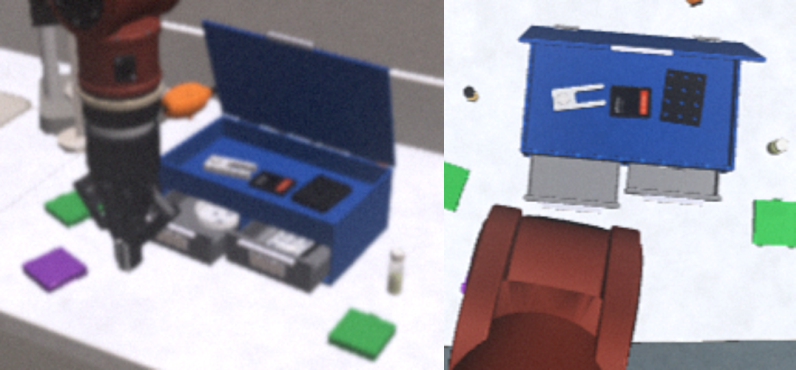

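Left pad is in front of the left lip (fingertip at about (125,262) in the crop) and clear of everything. Now I'll push.

Request:
send_rows([
  [0,-1.5,0,-0.1,0,0,0],
  [0,-1.5,0,-0.1,0,0,0],
  [0,-1.5,0,0,0,0,0],
  [0,-0.8,0,0,0,0,0],
  [0,-0.8,0,0,0,0,0],
  [0,-0.8,0,0,0,0,0],
  [0,-0.8,0,0,0,0,0],
  [0,-0.8,0,0,0,0,0],
  [0,-0.8,0,0,0,0,0],
  [0,-0.6,0,0,0,0,0],
  [0,0,0,0,0,0,0],
])

```text
time: 4.6
tool_pos: [0.5144, -0.0197, 0.1098]
tool_rot: [0.0, 0.054, 0.999, -0.0]
contact_force: [-0.2, -0.1, 0.8]
opening: 0.0001
```

```bash
python3 tgt.py -.088 .058 .035
```

```text
t 4.6 tcp [ 0.5144 -0.0197  0.1098] tip chest [-0.0905  0.0593  0.0368] F [-0.2378 -0.0916  0.8265] q [-0.1804  0.4677 -0.4589  0.6433  0.0001 -0.0726] op 9.742157073203966e-05
tool x,y in world [-0.9942  0.1076 -0.0009] [0.1076 0.9942 0.    ]
shift tool cm [-0.2472 -0.1317  0.1833]
```

```bash
cat > pic.py <<'E'
from h import *
import sys
s=manip.read_camera('scene')
cv2.imwrite('pics/'+sys.argv[1],cv2.convertScaleAbs(cv2.resize(s['pixels'][160:360,230:450],None,fx=3,fy=3,interpolation=cv2.INTER_CUBIC)[:,:,::-1],alpha=1.5))
E
python3 pic.py a2.png
```

```text
(no output)
```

View pics/a2.png

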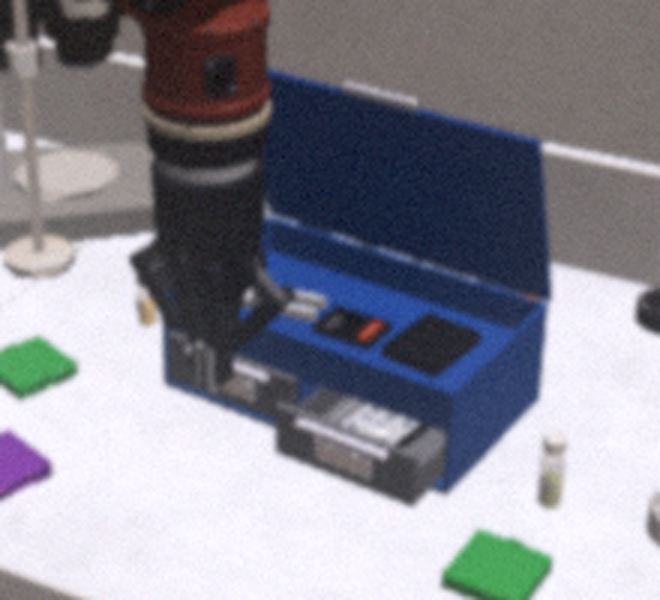

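The left drawer is nearly home. I'll nudge it on until the force rises.

Request:
send_rows([
  [0,-0.2,0,0,0,0,0],
  [0,-0.1,0,0,0,0,0],
])

```text
time: 4.85
tool_pos: [0.516, -0.0199, 0.1098]
tool_rot: [-0.0, 0.054, 0.999, 0.0]
contact_force: [-1.6, 0.7, 1.9]
opening: -0.0001
```

Request:
send_rows([
  [0,-0.1,0,0,0,0,0],
  [0,-0.1,0,0,0,0,0],
])

```text
time: 5.05
tool_pos: [0.5173, -0.02, 0.1097]
tool_rot: [-0.001, 0.054, 0.999, 0.0]
contact_force: [-7.1, -0.1, 4.8]
opening: 0.0002
```

Request:
send_rows([
  [0,-0.1,0,0,0,0,0],
  [0,0,0,0,0,0,0],
])

```text
time: 5.25
tool_pos: [0.5174, -0.02, 0.1096]
tool_rot: [-0.002, 0.054, 0.999, 0.0]
contact_force: [-8.6, 0.6, 6.3]
opening: -0.0002
```

The left drawer is home: it stopped at -0.0875, as predicted, and the force rose with no more motion. I'll back off and go to the right drawer.

Request:
send_rows([
  [0,4,0,0,0,0,0],
  [0,4.2,0,0,0,0,0],
  [0,0,-4,0,0,0,0],
  [0,0,-4,0,0,0,0],
  [0,0,-3.7,0,0,0,0],
  [0,0,0,0,0,0,0],
  [0,-1.5,0,0,0,0,0],
  [0,-1.5,0,0,0,0,0],
  [0,-0.8,0,0,0,0,0],
  [0,0,0,0,0,0,0],
])

```text
time: 6.25
tool_pos: [0.464, -0.1318, 0.11]
tool_rot: [0.001, 0.054, 0.999, -0.0]
contact_force: [-0.6, 0.1, -0.7]
opening: -0.0002
```

```bash
python3 tgt.py -.088 -.058 .035;python3 pic.py a3.png
```

```text
t 6.25 tcp [ 0.464  -0.1318  0.11  ] tip chest [-0.1286 -0.0575  0.037 ] F [-0.6328  0.0571 -0.7337] q [-0.4284  0.4193 -0.5453  0.6051  0.0001 -0.3213] op -0.00023101157887215986
tool x,y in world [-0.9943  0.1069 -0.0011] [ 0.1069  0.9943 -0.0003]
shift tool cm [-4.0566 -0.0523  0.2039]
```

View pics/a3.png

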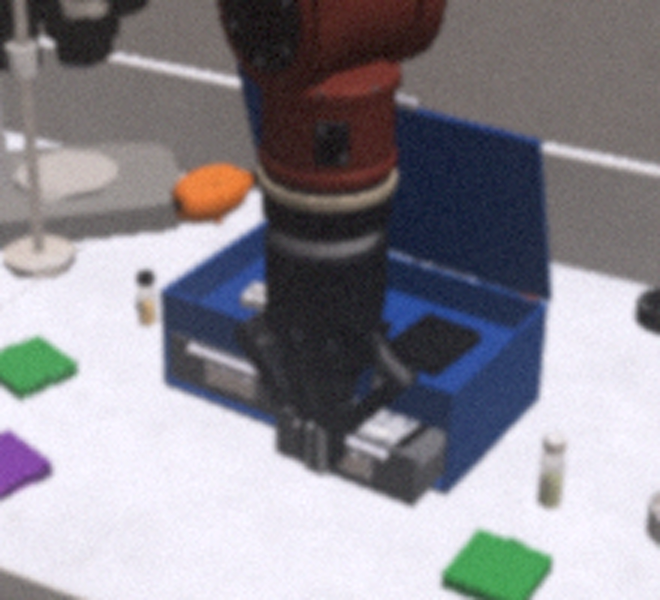

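The left drawer is flush at (215,370). The finger is now in front of the right lip.

Request:
send_rows([
  [0,-0.8,0,0,0,0,0],
  [0,-0.8,0,0,0,0,0],
  [0,-0.8,0,0,0,0,0],
  [0,-0.8,0,0,0,0,0],
  [0,-0.5,0,0,0,0,0],
  [0,0,0,0,0,0,0],
])

```text
time: 6.9
tool_pos: [0.5008, -0.1361, 0.1099]
tool_rot: [0.001, 0.054, 0.999, -0.0]
contact_force: [-1.2, -0.2, 0.4]
opening: 0.0003
```

Request:
send_rows([
  [0,-0.2,0,0,0,0,0],
  [0,-0.1,0,0,0,0,0],
  [0,0,0,0,0,0,0],
])

```text
time: 7.2
tool_pos: [0.5027, -0.1363, 0.11]
tool_rot: [0.0, 0.054, 0.999, -0.0]
contact_force: [-1.3, -1.1, -0.4]
opening: -0.0002
```

Request:
send_rows([
  [0,-0.1,0,0,0,0,0],
  [0,-0.1,0,0,0,0,0],
])

```text
time: 7.4
tool_pos: [0.5046, -0.1364, 0.1099]
tool_rot: [-0.0, 0.054, 0.999, -0.0]
contact_force: [-6.6, -0.3, 2.3]
opening: -0.0001
```

Request:
send_rows([
  [0,-0.1,0,0,0,0,0],
  [0,-0.05,0,0,0,0,0],
  [0,0,0,0,0,0,0],
])

```text
time: 7.7
tool_pos: [0.5048, -0.1364, 0.1098]
tool_rot: [-0.002, 0.054, 0.999, -0.0]
contact_force: [-9.0, -1.6, 5.9]
opening: 0.0001
```

Both drawers have stopped at their predicted home positions. I'll back off, rise, and check.

Request:
send_rows([
  [0,4.5,0,0,0,0,0],
  [0,1,0,-4.5,0,0,0],
  [0,0,0,-5,0,0,0],
  [0,0,0,-5,0,0,0],
  [0,0,0,-5,0,0,0],
  [0,0,0,-5,0,0,0],
  [0,0,0,0,0,0,0],
])

```text
time: 8.4
tool_pos: [0.454, -0.1315, 0.3615]
tool_rot: [0.005, 0.054, 0.999, -0.002]
contact_force: [1.6, -0.7, -0.1]
opening: -0.0001
```

```bash
python3 tgt.py .1 0 .285;python3 pic.py a4.png
```

```text
t 8.4 tcp [ 0.454  -0.1315  0.3615] tip chest [-0.1378 -0.0585  0.2885] F [ 1.6066 -0.7298 -0.0692] q [-0.437   0.1553 -0.1771  1.2269  0.0005 -0.3294] op -0.00010057649910166861
tool x,y in world [-0.9942  0.1074 -0.011 ] [ 0.1074  0.9942 -0.0032]
shift tool cm [-23.7742   5.858    0.5966]
```

View pics/a4.png

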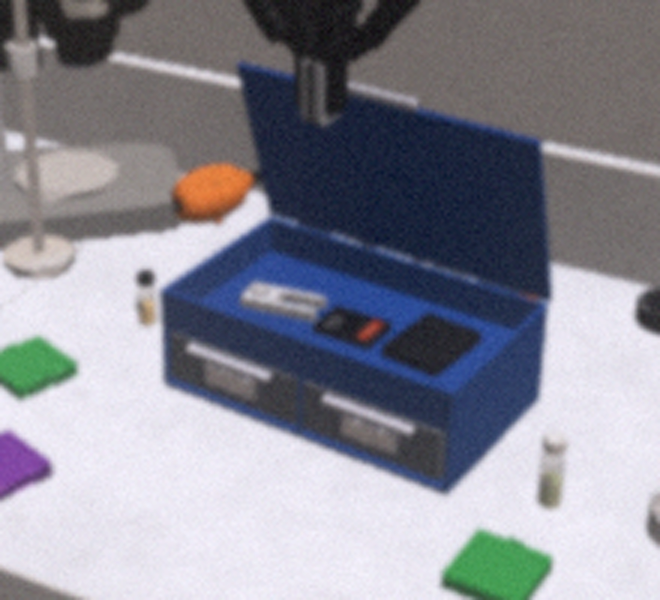

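Both fronts are flush and the chest hasn't moved. Now over and behind the lid.

Request:
send_rows([
  [0,-4,1,0,0,0,0],
  [0,-4,1,0,0,0,0],
  [0,-4,1,0,0,0,0],
  [0,-4,1,0,0,0,0],
  [0,-4,1,0,0,0,0],
  [0,-4,0.9,0,0,0,0],
  [0,0,0,0,0,0,0],
  [0,0,0,0,0,0,0],
])

```text
time: 9.25
tool_pos: [0.6968, -0.0974, 0.3521]
tool_rot: [-0.002, 0.054, 0.999, 0.0]
contact_force: [-1.3, -0.4, 0.5]
opening: 0.0001
```

```bash
python3 tgt.py .095 0 .20;python3 pic.py a5.png
```

```text
t 9.25 tcp [ 0.6968 -0.0974  0.3521] tip chest [0.0989 0.0017 0.2791] F [-1.3453 -0.4203  0.4891] q [-0.2427  0.6576  0.5589  1.4754  0.0001 -0.1357] op 9.33787654733923e-05
tool x,y in world [-0.9943  0.1069  0.0034] [0.1069 0.9943 0.0006]
shift tool cm [ 0.3591 -0.1701  7.9084]
```

View pics/a5.png

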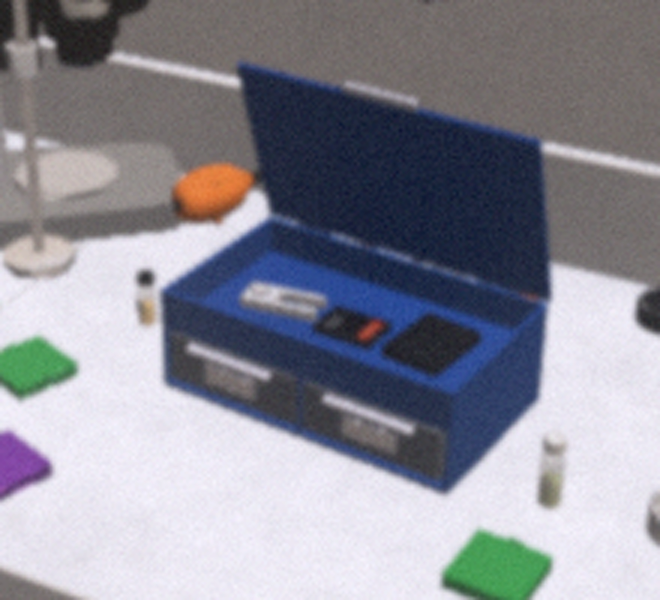

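Request:
send_rows([
  [0,0,0,4,0,0,0],
  [0,0,0,3.7,0,0,0],
  [0,0,0,0,0,0,0],
  [0,1.5,0,0,0,0,0],
  [0,1.5,0,0,0,0,0],
  [0,0,0,0,0,0,0],
])

```text
time: 9.9
tool_pos: [0.6654, -0.0946, 0.2811]
tool_rot: [0.001, 0.054, 0.999, -0.0]
contact_force: [0.1, 0.7, -0.2]
opening: -0.0
```

```bash
python3 tgt.py .051 0 .2045;python3 pic.py a6.png
python3 - <<'E'
import numpy as np
r=.122;pr=None
for a in [1.28,1.2,1.1,1,.9,.8,.7,.6,.5,.4,.3,.2,.1,0]:
    v=np.array([.081-r*np.cos(a)+.005*np.sin(a),.0865+r*np.sin(a)+.005*np.cos(a)])
    print(a,v.round(4), (100*(v-pr)*[-1,-1]).round(2) if pr is not None else '');pr=v
E
```

```text
t 9.9 tcp [ 0.6654 -0.0946  0.2811] tip chest [0.0677 0.001  0.2081] F [ 0.1307  0.6844 -0.1865] q [-0.2499  0.5897  0.2562  1.2352 -0.     -0.1417] op -3.455271728006972e-05
tool x,y in world [-0.9941  0.108  -0.0021] [ 0.108   0.9941 -0.0003]
shift tool cm [ 1.6721 -0.1027  0.3574]
1.28 [0.0508 0.2048] 
1.2 [0.0415 0.202 ] [0.94 0.28]
1.1 [0.0301 0.1975] [1.13 0.45]
1 [0.0193 0.1919] [1.08 0.56]
0.9 [0.0091 0.1852] [1.02 0.67]
0.8 [-0.0004  0.1775] [0.95 0.77]
0.7 [-0.0091  0.1689] [0.87 0.86]
0.6 [-0.0169  0.1595] [0.78 0.94]
0.5 [-0.0237  0.1494] [0.68 1.01]
0.4 [-0.0294  0.1386] [0.58 1.08]
0.3 [-0.0341  0.1273] [0.47 1.13]
0.2 [-0.0376  0.1156] [0.35 1.17]
0.1 [-0.0399  0.1037] [0.23 1.2 ]
0 [-0.041   0.0915] [0.11 1.22]
```

View pics/a6.png

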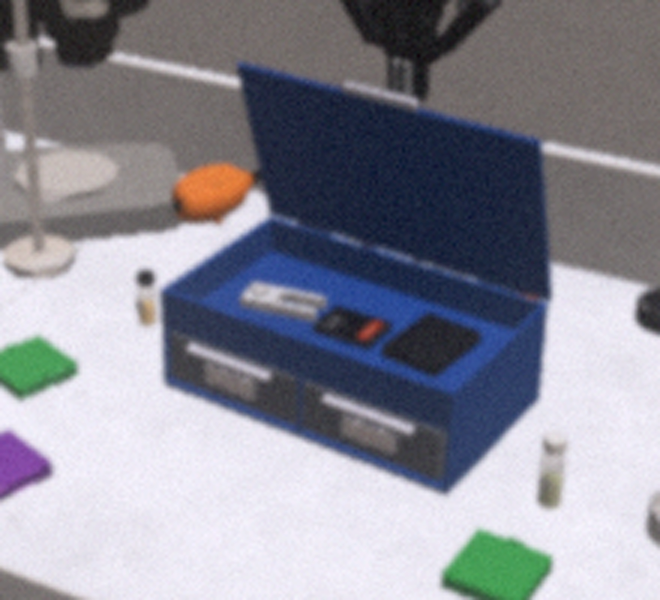

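The fingertips are behind the lid. I'll follow the arc now, in two calls with a check between.

Request:
send_rows([
  [0,0.8,0,0.15,0,0,0],
  [0,0.8,0,0.2,0,0,0],
  [0,0.5,0,0.15,0,0,0],
  [0,0.5,0,0.15,0,0,0],
  [0,0.55,0,0.2,0,0,0],
  [0,0.55,0,0.25,0,0,0],
  [0,0.55,0,0.25,0,0,0],
  [0,0.55,0,0.3,0,0,0],
  [0,0.5,0,0.35,0,0,0],
  [0,0.5,0,0.35,0,0,0],
  [0,0,0,0,0,0,0],
])

```text
time: 11.05
tool_pos: [0.608, -0.0881, 0.2537]
tool_rot: [-0.001, 0.054, 0.999, 0.0]
contact_force: [0.3, 0.8, 0.6]
opening: 0.0002
```

```bash
python3 tgt.py .0091 0 .1852;python3 pic.py a7.png
```

```text
t 11.05 tcp [ 0.608  -0.0881  0.2537] tip chest [0.0097 0.0014 0.1807] F [0.3056 0.7594 0.585 ] q [-0.2628  0.4911  0.0165  1.0978 -0.     -0.1549] op 0.00020731074145207928
tool x,y in world [-0.9942  0.1076  0.0016] [0.1076 0.9942 0.0002]
shift tool cm [ 0.064  -0.1414 -0.4482]
```

View pics/a7.png

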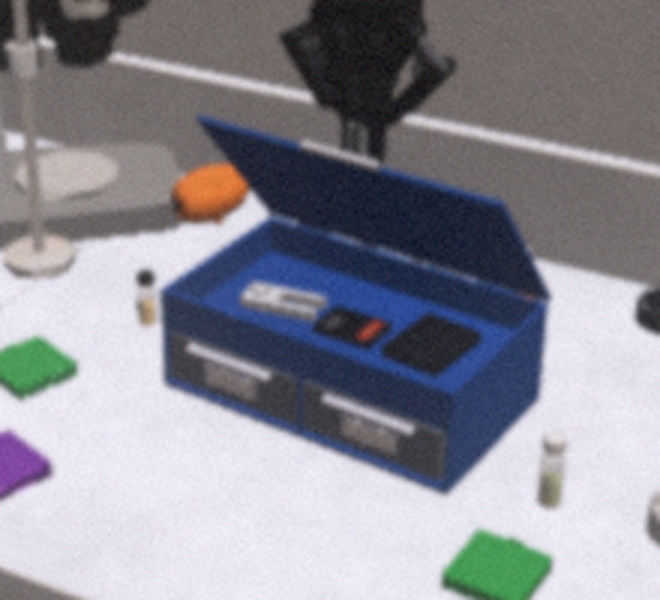

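The lid follows well, now at about 0.9 rad, and the chest hasn't moved.

Request:
send_rows([
  [0,0.5,0,0.2,0,0,0],
  [0,0.5,0,0.25,0,0,0],
  [0,0.5,0,0.35,0,0,0],
  [0,0.45,0,0.45,0,0,0],
  [0,0.45,0,0.45,0,0,0],
  [0,0.4,0,0.5,0,0,0],
  [0,0.4,0,0.5,0,0,0],
  [0,0.35,0,0.5,0,0,0],
  [0,0.35,0,0.55,0,0,0],
  [0,0.3,0,0.55,0,0,0],
  [0,0.3,0,0.6,0,0,0],
  [0,0,0,0,0,0,0],
])

```text
time: 12.3
tool_pos: [0.5633, -0.0832, 0.2044]
tool_rot: [-0.001, 0.054, 0.999, 0.0]
contact_force: [-0.8, -0.2, -0.5]
opening: -0.0001
```

```bash
python3 tgt.py -.041 0 .0915;python3 pic.py a8.png
```

```text
t 12.3 tcp [ 0.5633 -0.0832  0.2044] tip chest [-0.0353  0.0014  0.1314] F [-0.7755 -0.2419 -0.5446] q [-0.275   0.4474 -0.1928  0.9326 -0.0001 -0.1672] op -5.569624563575753e-05
tool x,y in world [-0.9942  0.1076  0.002 ] [0.1076 0.9942 0.0002]
shift tool cm [ 0.5643 -0.146   3.9931]
```

View pics/a8.png

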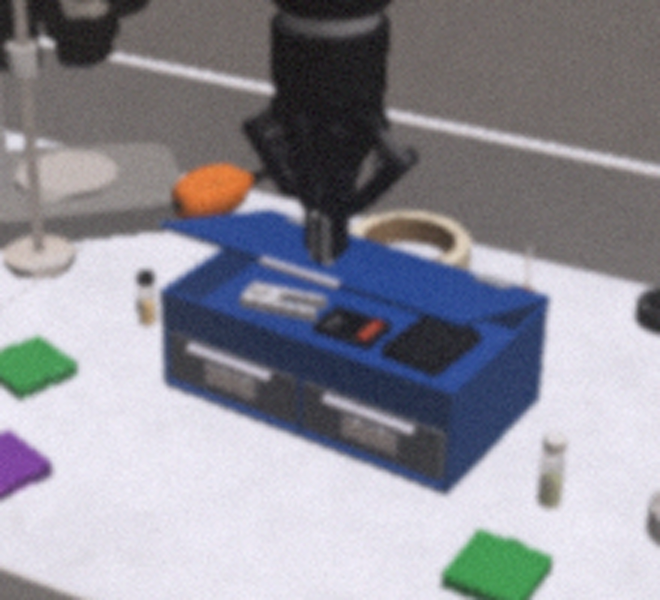

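The lid is now at about 0.3 rad. I'll continue down.

Request:
send_rows([
  [0,0.2,0,0.6,0,0,0],
  [0,0.2,0,0.6,0,0,0],
  [0,0.1,0,0.6,0,0,0],
  [0,0.1,0,0.6,0,0,0],
  [0,0,0,0.6,0,0,0],
  [0,0,0,0.5,0,0,0],
  [0,0,0,0.2,0,0,0],
  [0,0,0,0,0,0,0],
])

```text
time: 13.15
tool_pos: [0.5583, -0.0828, 0.168]
tool_rot: [-0.0, 0.054, 0.999, 0.0]
contact_force: [0.1, -0.9, 0.9]
opening: -0.0001
```

Request:
send_rows([
  [0,0,0,0.2,0,0,0],
  [0,0,0,0.1,0,0,0],
  [0,0,0,0,0,0,0],
])

```text
time: 13.45
tool_pos: [0.5585, -0.0828, 0.1654]
tool_rot: [0.0, 0.054, 0.999, -0.0]
contact_force: [0.2, 0.1, 1.5]
opening: 0.0001
```

```bash
python3 tgt.py -.041 0 .0915;python3 pic.py a9.png
```

```text
t 13.45 tcp [ 0.5585 -0.0828  0.1654] tip chest [-0.04    0.0013  0.0924] F [0.2303 0.0769 1.4866] q [-0.2767  0.4767 -0.2599  0.834   0.     -0.1689] op 0.00010824721091119798
tool x,y in world [-0.9942  0.1075 -0.0003] [ 0.1075  0.9942 -0.    ]
shift tool cm [ 0.1003 -0.1321  0.0924]
```

View pics/a9.png

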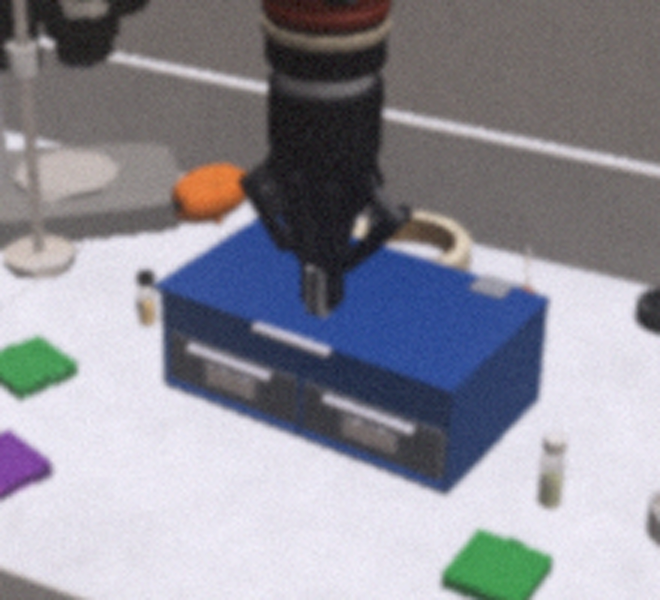

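The lid is nearly shut. I'll press gently until the force rises.

Request:
send_rows([
  [0,0,0,0.1,0,0,0],
  [0,0,0,0.1,0,0,0],
  [0,0,0,0,0,0,0],
])

```text
time: 13.8
tool_pos: [0.5584, -0.0828, 0.1641]
tool_rot: [0.0, 0.054, 0.999, -0.0]
contact_force: [-2.8, 1.2, 8.5]
opening: -0.0002
```

Request:
send_rows([
  [0,0,0,0.1,0,0,0],
  [0,0,0,0,0,0,0],
])

```text
time: 14.0
tool_pos: [0.5584, -0.0828, 0.1639]
tool_rot: [0.0, 0.054, 0.999, -0.0]
contact_force: [-6.9, 1.1, 18.3]
opening: 0.0
```

It's firmly on its stop: 18 N at tip z 0.091. I'll lift off and check.

Request:
send_rows([
  [0,0,0,-1,0,0,0],
  [0,0,0,-4,0,0,0],
  [0,0,0,-5,0,0,0],
  [0,0,0,-5,0,0,0],
  [0,4,0,-2,0,0,0],
  [0,5,0,0,0,0,0],
  [0,5,0,0,0,0,0],
  [0,5,0,0,0,0,0],
  [0,0,0,0,0,0,0],
  [0,0,0,0,0,0,0],
])

```text
time: 15.0
tool_pos: [0.369, -0.0623, 0.3331]
tool_rot: [0.001, 0.054, 0.999, -0.0]
contact_force: [1.1, -0.2, 0.3]
opening: -0.0001
```

```bash
python3 tgt.py; python3 - <<'E'
from h import *
s=manip.read_camera('scene');t=manip.read_camera('top')
k=dict(fx=4,fy=4,interpolation=cv2.INTER_CUBIC)
for n,i in [('f_s.png',s['pixels'][200:340,255:440]),('f_t.png',t['pixels'][140:290,250:440])]:
    cv2.imwrite('pics/'+n,cv2.convertScaleAbs(cv2.resize(i,None,**k)[:,:,::-1],alpha=1.5))
E
```

```text
t 15.0 tcp [ 0.369  -0.0623  0.3331] tip chest [-0.2305  0.0014  0.2601] F [ 1.1286 -0.1911  0.3455] q [-0.3634 -0.0193 -0.4423  1.1457  0.     -0.2551] op -0.00013145349761905018
tool x,y in world [-0.9941  0.1081 -0.002 ] [ 0.1081  0.9941 -0.0005]
```

View pics/f_s.png

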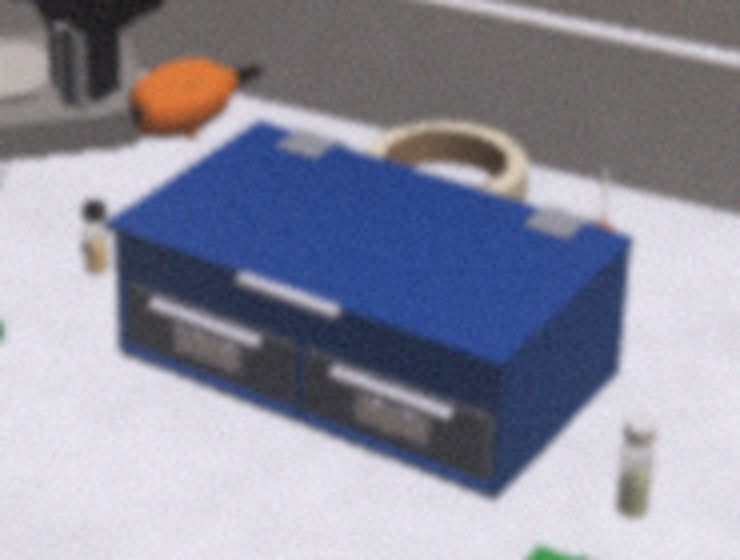

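View pics/f_t.png

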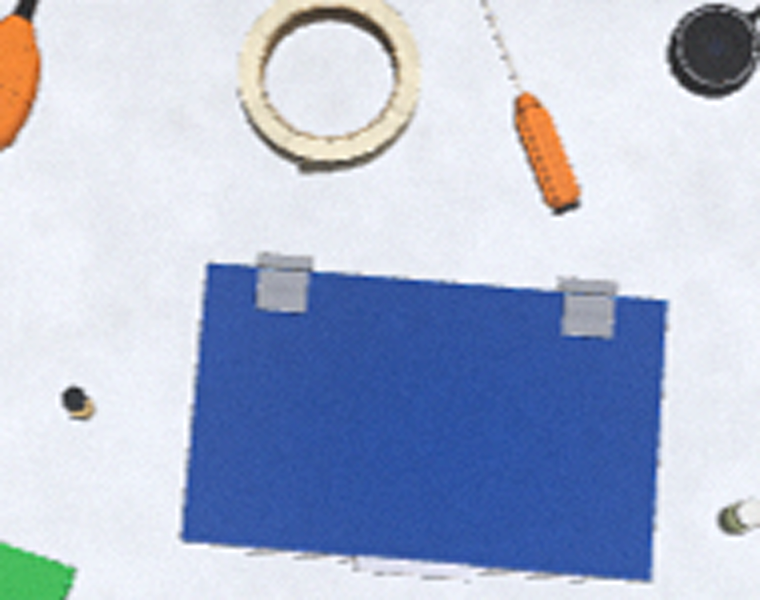

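Both views show the lid flat and both drawer fronts flush. The chest front corner is still at about (378,323), and the vials and tape haven't moved. Handing in.

```bash
python3 -c "
from rig import manip
print(manip.hand_in())"
```

```text
the job is handed in; nothing more can be done
None
```

The job is done and handed in at about 15 s. With the gripper closed, I pushed the left drawer home, then the right. After that I swung the lid over from behind and pressed it down until shut.

- **Drawers:** each one stopped where I expected it to, with the force rising to about 9 N and no more movement.
- **Lid:** it came to a firm stop with the fingertips at 91 mm, at about 18 N.
- **Last pictures:** both drawer fronts are flush and the lid lies flat. The chest, the vials and the tape are where they were, and the robot is clear of everything.

No check failed or disagreed. With the drawers and lid shut I could not see the dish and chip box, so I did not check them. The last close-up pictures also left out the bottles and the pot. The arm never went near those.

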